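Line up brake anchor pins in the V-trough

ROBOT

A 6-joint arm with a two-finger parallel gripper is mounted at the origin on the work surface. World frame = base frame: x ahead of the robot, y to its left, z up, the work surface at z = 0. Lengths are in mm, angles in rad, forces in N, time in s.
With the tool pointing down it reaches from about 275 to 1000 mm from the base axis. Payload 8.4 kg.
Tool frame: the origin (TCP) lies where the fingers leave the gripper's body, on its centre line; the fingertips stand 73 mm ahead of it and the grasp point (between the pads) lies 54 mm ahead of it (grip_point_offset is the distance from the TCP to the grasp point, in mm); z points along the fingers, y is the direction in which the jaws open and shut (so a half turn about z gives the same grasp; the last joint's range is limited). The gripper opens to 85 mm and grips with 20 to 120 N. Pads are 22 mm wide; open, the fingers measure 114 mm over their backs; the gripper's body (76 mm by 85 mm) begins 54 mm behind the grasp point. The pads swing forward as they close: fully open they stand 13 mm farther back than shut.
Start: joints at [-1.177, 0.353, 1.633, -0, 1.155, -0.002], TCP at [240.966, -576.684, 303.881] pointing down, gripper open.
Joint ranges: [-2.63, 2.63], [-0.92, 2.1], [0.06, 2.66], [-1.3, 4.44], [0, 2.69], [-3.02, 3.02]. Speed limits (rad/s): [2.22, 2.22, 2.79, 3.14, 3.14, 3.14].

INTERFACE

Orientations are given as [roll, pitch, yaw] about the fixed x, y, z axes, in that order (R = Rz(yaw) Ry(pitch) Rx(roll)).
In Python, from rig import sense, grab_frame, sign_off, grip_point_offset gives the robot as it stands. The module is installed in compiled form; this text tells all that it offers.
- The arm moves only by the tool drive_tool, never from a script. Its argument "targets" is one flat list of numbers, 7 for each row, row after row: the shift along the tool's x, y, z in m, then the turn, a rotation vector about the tool's x, y, z in rad, then the opening, from 0 (shut) to 1 (fully open). In form: [tx, ty, tz, wx, wy, wz, grip, tx, ty, tz, wx, wy, wz, grip, ...]. A call has 1 to 12 rows; each row is the pose to reach, as a shift and turn from the pose commanded when the call began, along the tool's axes at that moment; what a row does not reach only later rows make up. A row lasts 1/12 s, in which the tool goes at most 41.7 mm and 7.16 degrees, less where a joint would pass 70% of its speed; a pose out of reach is approached as far as the arm can. A call with a gripper value outside its range is refused whole. The fingers move at their own pace and stop on an object; "force" is the grip in N (left out, the last holds). Time passes only in rows, so rows that repeat a pose let the fingers close. It gives the time, the measured TCP pose, the force and the opening at its end, in the units of the state.
- sense(): the state, without advancing time (a new reading comes with each control period).
- grab_frame(name): name is "scene" or "top" or "wrist"; returns a dict with "color" (384x512x3 uint8, blue, green, red), "vertical_fov" (degrees; the focal length in pixels is half the picture's height over the tangent of half this angle, whatever the lens; pixels are square), "cx", "cy" (the principal point, pixels), "world_from_camera" (4x4, takes a point from camera to world coordinates). Camera axes: x right, y down, z forward; pixel columns grow to the right and rows downward; lengths in mm; the calibration is good to about 2 mm. A picture is of the moment at which its call begins. There is no depth.
- sign_off(): hands the job in, once; it reports no verdict.
The state is a dict: "clock": time; "qpos": joint angles; "qvel": joint speeds; "joint_efforts": joint torques, N m; "eef_pos": TCP position; "tcp_rot": TCP orientation; "contact_force": force on the tool from outside, world axes, zero at the start; "wrist_torque": the same for the moment, N m; "opening": opening from 0.0 (shut) to 1.0 (fully open).
Only numpy, scipy, OpenCV 4.12 (cv2) and the standard library are available. Lean on these libraries where they do the work, as an engineer would, in place of code of your own. Each camera call takes 0.05 s, during which the arm holds its last target. There are 200 camera calls.

TASK

Line up the three steel anchor pins in the angle-iron trough: draw the blue tray out from under the shelf by its front hoop and let go of it, then take it by the black grip on top, bring its lip close above the high end of the trough and tip it, so that the pins slide out into the fold and down into one closed row against the stop. Then put the empty tray back where it came from, in its bay under the shelf, and leave everything else on the bench as it is.

Things in the scene. Friction and masses are not known exactly. Their poses are not given: they have to be found in the camera images.
- tray: narrow blue parts tray with the three steel pins in single file, loose, 0.24 kg empty, 0.6 kg full, 36 mm wide (y), 158 mm long (x). Origin under the middle of its floor; x from its low front to its back, z up. Smooth floor 3 mm thick, inside x -65..65, y -15..15 mm; side and back walls 34 mm high. Starts in a bay of the riser, front to the robot, origin 30 mm in under the shelf
- tray_hoop: the tray's steel pull hoop at its front: a round bar, 10 mm thick, 36 mm long along the tray's y, on two flat posts (10 mm in x, 3 in y) that rise from the cheeks; the pins pass under it. Origin at the middle of the bar: 80 mm in front of the tray's origin, 87 mm above the bench as the tray stands; fingertips can go 30 mm below it. Starts 50 mm in front of the shelf edge. By it the tray slides along the bench
- tray_grip: the tray's black grip, fixed on a bridge over its middle: 54 mm long (along tray x), 20 wide (y), 22 high, clear all round; the pins pass under it. Origin at its centre: right above the tray's origin, 63 mm above the bench as the tray stands; fingertips can go 20 mm below that. At first 30 mm in under the shelf, out of reach from above; free once the tray is drawn out 105 to 125 mm
- tray_lip (a point): middle of the tray's pouring lip (x -90, z 13 mm in the tray's frame), 36 mm wide. From the floor's front edge (x -65) a ramp rises at 22 degrees to it: tipped forward (lip down) by more than about 30 degrees the pins slide out over the lip end first, under the hoop, one behind the other; 42 to 45 degrees empties it
- riser: low steel riser shelf at the back, fixed. Origin at bench level under the middle of the shelf's front edge; x points in under the shelf, y along the edge. Shelf 372 wide, 200 deep, 92 mm clear under it, top at 111 mm; stock on it, to 155 mm high, stands 60 mm or more back. Partitions at y -180, -60, 60, 180 mm make three bays, centres y -120, 0, 120, one tray in each
- vee: V-trough: 60 x 60 x 5 mm angle iron, 250 mm long, open side up, square stop plate at its low end, high end open, fixed on feet. Origin in the fold at the stop's face, 58 mm above the bench; y up along the fold (climbs 0.26 rad, ends at y 244 mm), z square out of the open side, x across. Faces 45 degrees either side of z, top edges at x +-42, z 42 mm. A pin in the fold has its centre at z 15 to 16 mm
- pin1: steel brake anchor pin, ground and oiled, 22 mm thick, 40 mm long, 0.12 kg, loose; slides easily, down the fold by itself. Origin at its centre, x along its axis. Starts lying in the blue tray along the tray's x, three in single file with a few mm between
- pin2: steel brake anchor pin, ground and oiled, 22 mm thick, 40 mm long, 0.12 kg, loose; slides easily, down the fold by itself. Origin at its centre, x along its axis. Starts lying in the blue tray along the tray's x, three in single file with a few mm between
- pin3: steel brake anchor pin, ground and oiled, 22 mm thick, 40 mm long, 0.12 kg, loose; slides easily, down the fold by itself. Origin at its centre, x along its axis. Starts lying in the blue tray along the tray's x, three in single file with a few mm between
- red_tray: red parts tray with two brass bushes, same shape as the blue one, in another bay; not part of the job. Origin under the middle of its floor
- grey_tray: grey parts tray with a steel spacer, same shape, in another bay; not part of the job
- bush1: brass flanged bush, 27 mm across, 26 mm high, in the red tray; not part of the job
- bush2: the other brass bush; not part of the job
- spacer: dark spacer, 25 mm across, 16 mm high, in the grey tray; not part of the job
- wrench: steel wrench, 220 mm long, lying on the bench; not part of the job. Origin under its middle
- tape: roll of brown tape, 80 mm across, 24 mm high, on the bench; not part of the job
- lining: a dark curved brake lining, about 125 x 90 mm, 23 mm high, on the bench; not part of the job
- grease_tin: green tin, 56 mm across, 60 mm high, on the bench; not part of the job
Not all that is in view belongs to the job. Of the things that look like the tray, the smaller one is meant.

How it is judged:
By the outcome, as a careful person would: the job done as asked, in the order asked, and still so for the second after the job is handed in, with the robot touching nothing.
It also fails if it takes over 62 s, if anything falls off the work surface, if the arm or the gripper's body presses on something with over 40 N, if the wrist force passes 120 N, or if a joint passes its speed limit or range.

## Working session

There is one attempt and no reset: what is moved stays moved. The work goes in short steps, Python scripts to look and compute and a tool call to move; the robot and the scene stay as the last step left them, time stands still between calls to the robot, and variables do not carry over. Pictures are saved under pics/ and viewed, about 8 in all and at most 12, crops included, and the job is handed in when it is done.

Besides the shell and the picture viewer there is one more tool, called as name(argument=value, ...) on one line, values as JSON. drive_tool: Moves the arm, as the interface text tells. Its arguments: {"type":"object","properties":{"targets":{"type":"array"},"force":{"type":"number"}},"required":["targets"]}

```bash
mkdir -p pics
cat > h.py <<'E'
import numpy as np, cv2
from rig import sense, grab_frame, sign_off, grip_point_offset
from scipy.spatial.transform import Rotation as R
def ray(f,u,v):
    h=f["color"].shape[0]; F=h/2/np.tan(np.radians(f["vertical_fov"])/2)
    M=np.array(f["world_from_camera"]); d=M[:3,:3]@np.array([(u-f["cx"])/F,(v-f["cy"])/F,1.])
    return M[:3,3],d/np.linalg.norm(d)
def onz(f,u,v,z):
    o,d=ray(f,u,v); return o+d*(z-o[2])/d[2]
def tri(f,p,g,q):
    o,d=ray(f,*p);a,e=ray(g,*q)
    s=np.linalg.lstsq(np.c_[d,-e],a-o,rcond=None)[0]
    P,Q=o+s[0]*d,a+s[1]*e
    return (P+Q)/2,np.linalg.norm(P-Q)
def proj(f,P):
    h=f["color"].shape[0]; F=h/2/np.tan(np.radians(f["vertical_fov"])/2)
    M=np.array(f["world_from_camera"]); c=M[:3,:3].T@(np.array(P,float)-M[:3,3])
    return np.array([f["cx"]+F*c[0]/c[2],f["cy"]+F*c[1]/c[2]])
E
python3 - <<'E'
from h import *
import pickle
F={n:grab_frame(n) for n in("scene","top")}
pickle.dump(F,open("f0.pkl","wb"))
for n,f in F.items():
    cv2.imwrite(f"pics/{n}0.png",cv2.resize(f["color"],None,fx=1.5,fy=1.5,interpolation=cv2.INTER_CUBIC)); print(n,f["vertical_fov"],f["cx"],f["cy"],np.round(f["world_from_camera"],3).tolist())
s=sense();print(s,grip_point_offset)
E
```

```text
scene 57.205768546799156 252.6577098941066 197.74383849269708 [[-0.916, 0.259, -0.307, 838.069], [0.401, 0.624, -0.67, 682.995], [0.018, -0.737, -0.675, 784.009], [0.0, 0.0, 0.0, 1.0]]
top 49.779092780436955 254.82900205648806 186.29692908428225 [[-0.005, -0.979, 0.203, 302.586], [-1.0, 0.005, -0.002, -11.752], [0.001, -0.203, -0.979, 1232.286], [0.0, 0.0, 0.0, 1.0]]
{'clock': 0.1, 'qpos': array([-1.17739320e+00,  3.53578503e-01,  1.63405514e+00,  1.84495291e-05,
        1.15518661e+00, -2.39547197e-03]), 'qvel': array([-0.00087969, -0.00089652, -0.00209716, -0.00052265, -0.00047267,
        0.0003411 ]), 'joint_efforts': array([-2.27367582e-04, -6.06354690e+01, -3.42818069e+01, -3.86593285e-05,
        3.87981359e-03, -8.75700835e-06]), 'eef_pos': array([ 240.84568963, -576.37209189,  303.23891421]), 'tcp_rot': array([-3.14036510e+00, -1.98103850e-05,  3.95791128e-01]), 'contact_force': array([ 0.1625737 ,  0.64379304, -0.52528475]), 'wrist_torque': array([-0.00521099, -0.06142144, -0.04813349]), 'opening': 0.9984945446989507} 53.900000000000006
```

View pics/scene0.png

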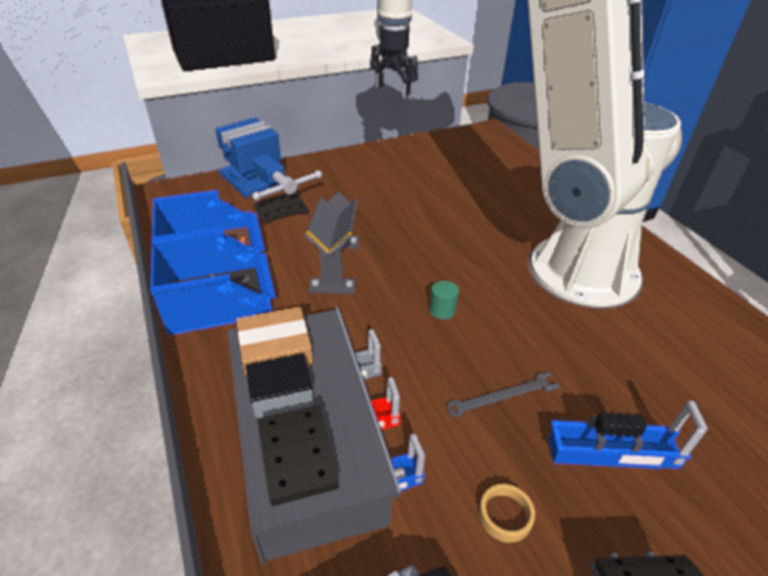

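View pics/top0.png

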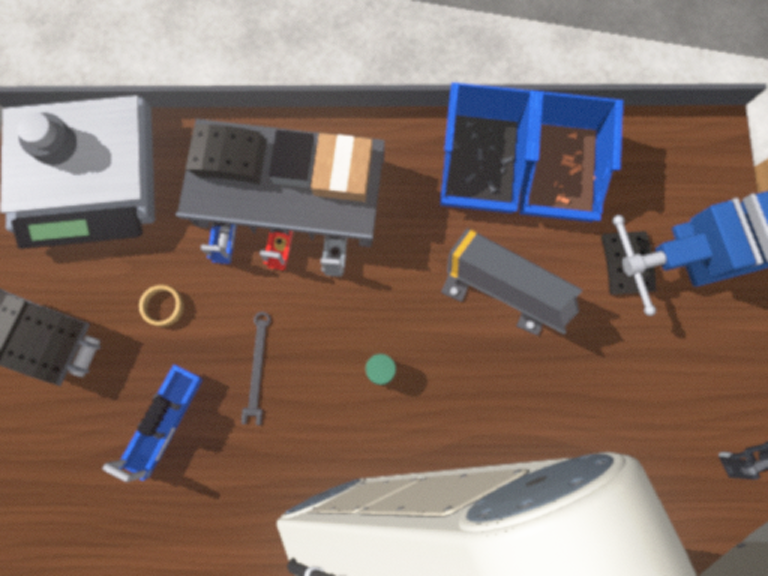

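Scene: the riser is at (310,430), with the blue tray's hoop at (415,455). The V-trough is at (335,230), and a larger blue decoy tray lies on the bench at (625,440). Top: the blue hoop is at (215,245) and the trough runs from (460,255) to (570,310). I'll zoom in on those for measuring.

Run:
```python
from h import *
import pickle
F=pickle.load(open("f0.pkl","rb"))
s=F["scene"]["color"];t=F["top"]["color"]
def crop(im,x,y,w,h,k):
    c=cv2.resize(im[y:y+h,x:x+w],None,fx=k,fy=k,interpolation=cv2.INTER_CUBIC)
    for i in range(0,w,10): cv2.putText(c,str(x+i),(i*k,8),0,.3,(0,255,255),1); cv2.line(c,(i*k,10),(i*k,14),(0,255,255),1)
    for i in range(0,h,10): cv2.putText(c,str(y+i),(0,i*k+4),0,.3,(0,255,0),1)
    return c
a=crop(s,190,120,110,80,5);b=crop(s,225,200,70,140,4)
c=np.zeros((560,800,3),np.uint8); c[:400,:550]=a; c[:560,520:800]=b
cv2.imwrite("pics/sc1.png",c)
cv2.imwrite("pics/tc1.png",crop(t,115,75,280,150,3)[:450,:800])
d=crop(t,115,135,135,60,5)[:300,:700]; e=crop(t,285,145,110,85,5)[:300]
c=np.zeros((600,800,3),np.uint8); c[:d.shape[0],:d.shape[1]]=d; c[300:300+e.shape[0],:e.shape[1]]=e
cv2.imwrite("pics/tc1.png",c)
```

```text
(no output)
```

View pics/sc1.png

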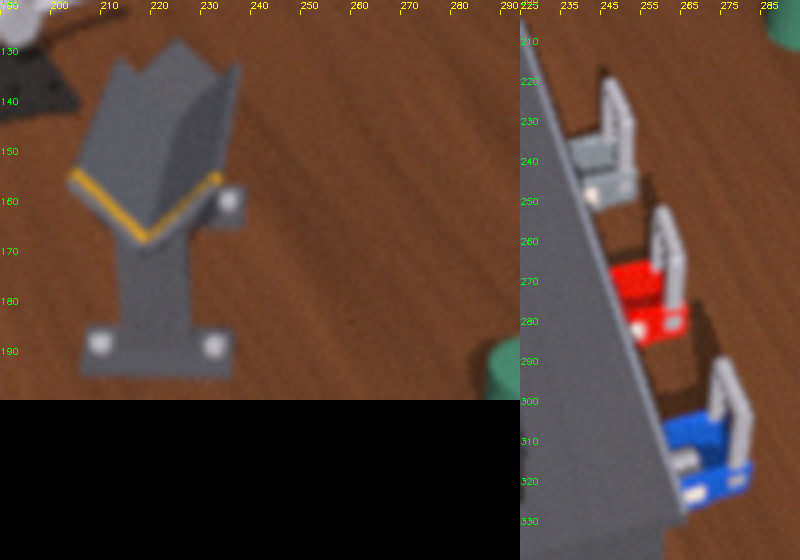

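View pics/tc1.png

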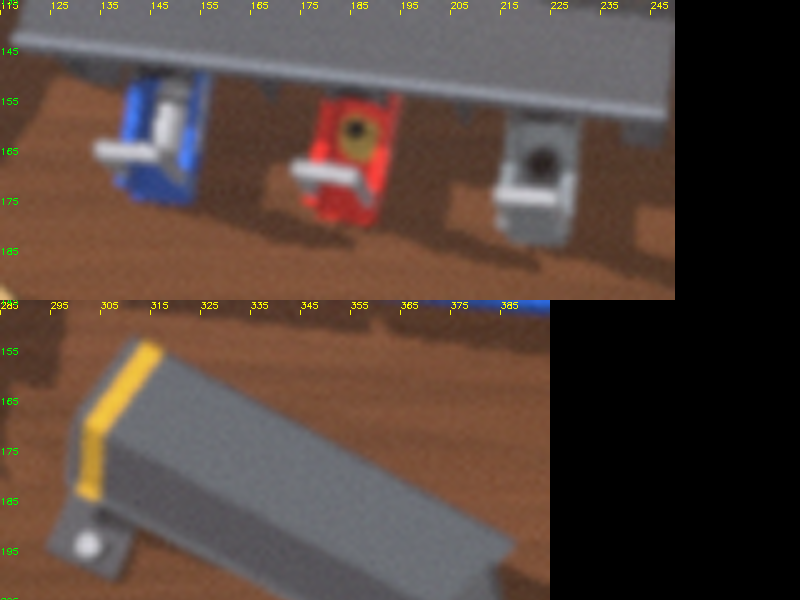

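Run:
```python
from h import *
import pickle
from scipy.optimize import least_squares
F=pickle.load(open("f0.pkl","rb")); s,t=F["scene"],F["top"]
ht=[(134.8,165.0),(146.5,165.6)]; hs=[(276,291),(281,302)]
for i,j in((0,0),(0,1),(1,0),(1,1)): print(i,j,tri(t,ht[i],s,hs[j]))
m=tri(t,np.mean(ht,0),s,np.mean(hs,0)); print("mid",m, onz(t,*np.mean(ht,0),87),onz(t,*ht[0],90),onz(t,*ht[1],90))
a,b=onz(t,118,142.6,111),onz(t,248,157.4,111); d=b-a; print("edge",a,b,np.arctan2(-d[0],-d[1]) if 0 else np.arctan2(d[0],-d[1]),np.linalg.norm(d))
# stripe points
for p,q in(((303.5,169.4),(219,167.8)),((314.5,153.5),(205,154.5)),((301.5,183.5),(233.5,155.5))): print("vee",tri(t,p,s,q))
p,q=onz(t,318,154,158),onz(t,388,194.2,105); print("edge dir",p,q,np.arctan2(*(p-q)[[1,0]]))
for n in((t),):
    hsv=cv2.cvtColor(t["color"],cv2.COLOR_BGR2HSV)
    for nm,lo,hi in(("blue",(105,150,60),(125,255,255)),):
        m=cv2.inRange(hsv[140:185,120:165],lo,hi); c=max(cv2.findContours(m,0,1)[0],key=cv2.contourArea)
        print(cv2.minAreaRect(c+np.array([120,140])))
```

```text
0 0 (array([602.18267092, 316.87353561, 112.13744501]), np.float64(12.195731965602581))
0 1 (array([602.25620633, 328.40180603,  88.03992455]), np.float64(3.0820652632552794))
1 0 (array([599.99783133, 296.50153086,  85.07003065]), np.float64(5.745132159691429))
1 1 (array([600.05362543, 308.14471161,  60.06371585]), np.float64(22.04660480503024))
mid (array([601.13066435, 312.55346291,  86.38731014]), np.float64(4.522383046850084)) [602.80624897 311.05729108  87.        ] [602.98599896 326.91128464  90.        ] [601.05393721 293.51653788  90.        ]
edge [663.10456542 371.66313743 111.        ] [617.89346955   4.16656218 111.        ] -0.12240945231158283 370.26716841996245
vee (array([ 578.10400836, -148.30478055,  115.81185718]), np.float64(6.880908173370373))
vee (array([ 611.58653201, -174.13230437,  157.98726844]), np.float64(6.672785299461541))
vee (array([ 531.29490066, -137.88235034,  155.77964344]), np.float64(2.999024442004806))
edge dir [ 613.22643691 -185.1855466   158.        ] [ 511.9178023  -383.62830256  105.        ] 1.0987696238216755
((142.1621551513672, 157.02703857421875), (3.6167776584625244, 10.52153491973877), 9.462322235107422)
```

```bash
cat >> h.py <<'E'
def go(pos,Rt):
    s=sense(); R0=R.from_euler("xyz",s["tcp_rot"])
    print("shift",np.round(R0.inv().apply(np.array(pos)-s["eef_pos"])/1000,4).tolist(),"turn",np.round((R0.inv()*Rt).as_rotvec(),4).tolist(),"| t",round(s["clock"],2),"at",np.round(s["eef_pos"],1),np.round(s["tcp_rot"],3),"open",round(s["opening"],3),"F",np.round(s["contact_force"],1))
def down(yaw): return R.from_euler("xyz",[np.pi,0,yaw])
E
python3 -c "
from h import *
go([600,312,270],down(1.45))"
```

```text
shift [0.6739, -0.6812, 0.0341] turn [-0.0011, -0.0007, -1.0542] | t 0.1 at [ 240.8 -576.4  303.2] [-3.14  -0.     0.396] open 0.998 F [ 0.2  0.6 -0.5]
```

drive_tool(targets=[0.674, -0.681, 0, 0, 0, -1.054, 0.4, 0.674, -0.681, 0, 0, 0, -1.054, 0.4, 0.674, -0.681, 0, 0, 0, -1.054, 0.4, 0.674, -0.681, 0, 0, 0, -1.054, 0.4, 0.674, -0.681, 0, 0, 0, -1.054, 0.4, 0.674, -0.681, 0, 0, 0, -1.054, 0.4, 0.674, -0.681, 0, 0, 0, -1.054, 0.4, 0.674, -0.681, 0, 0, 0, -1.054, 0.4, 0.674, -0.681, 0, 0, 0, -1.054, 0.4, 0.674, -0.681, 0, 0, 0, -1.054, 0.4, 0.674, -0.681, 0, 0, 0, -1.054, 0.4, 0.674, -0.681, 0, 0, 0, -1.054, 0.4])

```text
clock: 1.1
eef_pos: [428.6, -111.2, 303.9]
tcp_rot: [3.141, 0.0, 1.45]
contact_force: [0.8, -0.5, -0.6]
opening: 0.397
```

```bash
python3 -c "
from h import *
go([600,312,270],down(1.45))"
```

```text
shift [0.4408, 0.119, 0.0339] turn [0.0001, 0.0001, -0.0003] | t 1.1 at [ 428.6 -111.2  303.9] [3.141 0.    1.45 ] open 0.397 F [ 0.8 -0.5 -0.6]
```

drive_tool(targets=[0.44, 0.119, 0.034, 0, 0, 0, 0.4, 0.44, 0.119, 0.034, 0, 0, 0, 0.4, 0.44, 0.119, 0.034, 0, 0, 0, 0.4, 0.44, 0.119, 0.034, 0, 0, 0, 0.4, 0.44, 0.119, 0.034, 0, 0, 0, 0.4, 0.44, 0.119, 0.034, 0, 0, 0, 0.4, 0.44, 0.119, 0.034, 0, 0, 0, 0.4, 0.44, 0.119, 0.034, 0, 0, 0, 0.4, 0.44, 0.119, 0.034, 0, 0, 0, 0.4, 0.44, 0.119, 0.034, 0, 0, 0, 0.4, 0.44, 0.119, 0.034, 0, 0, 0, 0.4, 0.44, 0.119, 0.034, 0, 0, 0, 0.4])

```text
clock: 2.1
eef_pos: [601.1, 315.3, 268.5]
tcp_rot: [3.141, -0.002, 1.453]
contact_force: [-1.2, -1.3, 0.4]
opening: 0.4
```

Run:
```python
from h import *
import pickle
go([602,311.5,150],down(1.45))
f=grab_frame("wrist"); pickle.dump(f,open("w1.pkl","wb"))
cv2.imwrite("pics/w1.png",f["color"]); print(f["vertical_fov"],np.round(f["world_from_camera"],3).tolist(),proj(f,[602,311.5,87]))
```

```text
shift [-0.004, 0.0012, 0.1185] turn [0.0005, -0.0024, 0.0028] | t 2.1 at [601.1 315.3 268.5] [ 3.141e+00 -2.000e-03  1.453e+00] open 0.4 F [-1.2 -1.3  0.4]
59.104761073871 [[0.993, -0.114, -0.034, 609.663], [-0.119, -0.951, -0.286, 388.138], [0.001, 0.288, -0.958, 338.735], [0.0, 0.0, 0.0, 1.0]] [258.6140048  190.61498901]
```

View pics/w1.png

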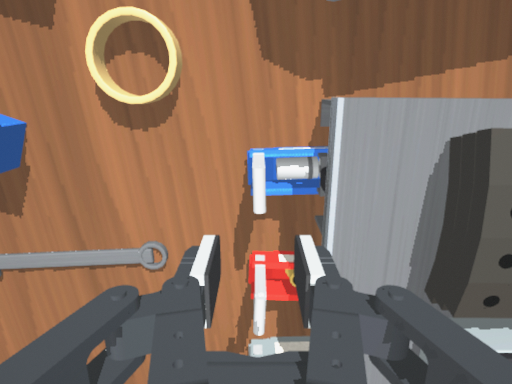

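Wrist view: the hoop bar is centred near (259.5,190), within 1 px of my prediction of (258.6,190.6). I'll descend and grasp it.

drive_tool(targets=[-0.004, 0.001, 0.04, 0, -0.002, 0.003, 0.4, -0.004, 0.001, 0.08, 0, -0.002, 0.003, 0.4, -0.004, 0.001, 0.11, 0, -0.002, 0.003, 0.4, -0.004, 0.001, 0.127, 0, -0.002, 0.003, 0.4, -0.004, 0.001, 0.127, 0, -0.002, 0.003, 0.4, -0.004, 0.001, 0.127, 0, -0.002, 0.003, 0.1, -0.004, 0.001, 0.127, 0, -0.002, 0.003, 0, -0.004, 0.001, 0.127, 0, -0.002, 0.003, 0, -0.004, 0.001, 0.127, 0, -0.002, 0.003, 0, -0.004, 0.001, 0.127, 0, -0.002, 0.003, 0, -0.004, 0.001, 0.127, 0, -0.002, 0.003, 0], force=40)

```text
clock: 3.07
eef_pos: [601.0, 305.4, 144.5]
tcp_rot: [3.14, 0.001, 1.447]
contact_force: [-0.4, -0.9, 6.9]
opening: 0.101
```

Run:
```python
from h import *
s=sense()
go(s["eef_pos"]-115*np.array([np.cos(.122),-np.sin(.122),0]),down(1.45))
```

```text
shift [-0.0002, -0.115, -0.0002] turn [0.002, 0.0008, -0.0032] | t 3.07 at [601.  305.4 144.5] [3.140e+00 1.000e-03 1.447e+00] open 0.101 F [-0.4 -0.9  6.9]
```

drive_tool(targets=[0, -0.004, 0, 0, 0, 0, 0, 0, -0.014, 0, 0, 0, 0, 0, 0, -0.026, 0, 0, 0, 0, 0, 0, -0.039, 0, 0, 0, 0, 0, 0, -0.052, 0, 0, 0, 0, 0, 0, -0.065, 0, 0, 0, 0, 0, 0, -0.078, 0, 0, 0, 0, 0, 0, -0.091, 0, 0, 0, 0, 0, 0, -0.102, 0, 0, 0, 0, 0, 0, -0.111, 0, 0, 0, 0, 0, 0, -0.116, 0, 0, 0, 0, 0, 0, -0.116, 0, 0, 0, 0, 0])

```text
clock: 4.07
eef_pos: [484.7, 320.3, 144.4]
tcp_rot: [3.14, 0.0, 1.447]
contact_force: [-0.1, 0.1, 12.8]
opening: 0.103
```

drive_tool(targets=[0, 0, 0, 0, 0, 0, 0, 0, 0, 0, 0, 0, 0, 0.4, 0, 0, 0, 0, 0, 0, 0.4, 0, 0, 0, 0, 0, 0, 0.4, 0, 0, 0, 0, 0, 0, 0.4, 0, 0, 0, 0, 0, 0, 0.4, 0, 0, -0.02, 0, 0, 0, 0.4, 0, 0, -0.05, 0, 0, 0, 0.4, 0, 0, -0.08, 0, 0, 0, 0.4, 0, 0, -0.11, 0, 0, 0, 0.5, 0, 0, -0.12, 0, 0, 0, 0.6, 0, 0, -0.12, 0, 0, 0, 0.6])

```text
clock: 5.07
eef_pos: [486.3, 320.5, 265.8]
tcp_rot: [3.138, -0.001, 1.447]
contact_force: [0.5, -0.7, 0.1]
opening: 0.599
```

Run:
```python
from h import *
import pickle
s=sense();print(s["eef_pos"],s["tcp_rot"],s["contact_force"],s["opening"])
f=grab_frame("wrist"); pickle.dump(f,open("w2.pkl","wb"))
cv2.imwrite("pics/w2.png",f["color"])
pickle.dump(grab_frame("top"),open("t2.pkl","wb"))
for P in([567.5,315.5,63],[488,325.5,87]): print(proj(f,P))
```

```text
[486.31422248 320.49186126 265.77238637] [ 3.13773046e+00 -1.36704968e-03  1.44667846e+00] [ 0.53121555 -0.74928487  0.10366757] 0.5990021367719037
[353.81754311 172.4770018 ]
[257.50603654 180.20984311]
```

View pics/w2.png

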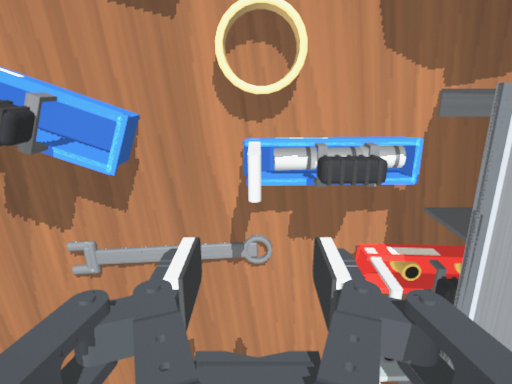

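The tray is fully out, with the hoop at (254,175), the black grip centred at about (352,170) and three pins inside. Next I'll move over the grip.

Run:
```python
from h import *
import pickle
f=pickle.load(open("w2.pkl","rb"))
for u,v,z in((352,170.5,65),(254.5,180,87),(245,141,34),(422,140,34),(422,184,34)): print(onz(f,u,v,z))
go([565.5,316.5,200],down(-.12))
```

```text
[565.55482377 317.93777909  65.        ]
[485.74923008 325.95252116  87.        ]
[479.92558244 348.47376633  34.        ]
[637.00564531 329.52261781  34.        ]
[637.63526961 288.20993359  34.        ]
shift [0.0071, 0.0804, 0.0621] turn [0.0015, 0.0021, 1.5668] | t 5.17 at [484.8 319.5 262.2] [-3.141e+00  2.000e-03  1.447e+00] open 0.602 F [-0.6  0.   0.2]
```

drive_tool(targets=[0.007, 0.04, 0, 0, 0, 0.5, 0.6, 0.007, 0.08, 0.03, 0, 0.001, 1.567, 0.6, 0.007, 0.08, 0.06, 0, 0.001, 1.567, 0.6, 0.007, 0.08, 0.06, 0, 0.001, 1.567, 0.6, 0.007, 0.08, 0.06, 0, 0.001, 1.567, 0.6, 0.007, 0.08, 0.06, 0, 0.001, 1.567, 0.6, 0.007, 0.08, 0.06, 0, 0.001, 1.567, 0.6, 0.007, 0.08, 0.06, 0, 0.001, 1.567, 0.6, 0.007, 0.08, 0.06, 0, 0.001, 1.567, 0.6, 0.007, 0.08, 0.06, 0, 0.001, 1.567, 0.6, 0.007, 0.08, 0.06, 0, 0.001, 1.567, 0.6, 0.007, 0.08, 0.06, 0, 0.001, 1.567, 0.6])

```text
clock: 6.17
eef_pos: [564.3, 316.0, 200.1]
tcp_rot: [3.138, 0.003, -0.059]
contact_force: [-0.3, 0.1, -0.7]
opening: 0.604
```

drive_tool(targets=[0, 0, 0, 0, 0, 0.22, 0.6, 0, 0, 0, 0, 0, 0.22, 0.6, 0, 0, 0, 0, 0, 0.22, 0.6, 0, 0, 0, 0, 0, 0.22, 0.6])

```text
clock: 6.5
eef_pos: [564.6, 316.2, 200.9]
tcp_rot: [3.138, 0.001, -0.27]
contact_force: [0.0, -0.3, 0.2]
opening: 0.599
```

Run:
```python
from h import *
import time
f=grab_frame("wrist")
go([566,317,117],down(-.12)); print(sense()["qpos"])
```

```text
shift [0.0011, -0.0013, 0.0842] turn [0.0029, 0.0012, -0.1497] | t 6.55 at [564.8 316.3 201.2] [ 3.139e+00  1.000e-03 -2.700e-01] open 0.599 F [ 0.7 -0.7  0.7]
[ 5.08817603e-01  4.93740496e-01  1.66515948e+00 -1.73065129e-03
  9.85458179e-01  2.35030579e+00]
```

drive_tool(targets=[0.001, -0.001, 0, 0.002, 0, -0.1, 0.6, 0.001, -0.001, 0.02, 0.003, 0.001, -0.15, 0.6, 0.001, -0.001, 0.045, 0.003, 0.001, -0.15, 0.6, 0.001, -0.001, 0.065, 0.003, 0.001, -0.15, 0.6, 0.001, -0.001, 0.08, 0.003, 0.001, -0.15, 0.6, 0.001, -0.001, 0.084, 0.003, 0.001, -0.15, 0.6, 0.001, -0.001, 0.084, 0.003, 0.001, -0.15, 0.6])

```text
clock: 7.13
eef_pos: [565.8, 316.7, 117.1]
tcp_rot: [3.141, 0.001, -0.121]
contact_force: [0.6, 0.8, -0.6]
opening: 0.601
```

drive_tool(targets=[0, 0, 0, 0, 0, 0, 0.2, 0, 0, 0, 0, 0, 0, 0, 0, 0, 0, 0, 0, 0, 0, 0, 0, 0, 0, 0, 0, 0, 0, 0, 0, 0, 0, 0, 0, 0, 0, 0, 0, 0, 0, 0, 0, 0, 0, 0, 0, 0, 0, 0, 0, 0, 0, 0, 0, 0], force=110)

```text
clock: 7.8
eef_pos: [567.4, 317.7, 120.4]
tcp_rot: [-3.139, -0.004, -0.123]
contact_force: [-0.7, 0.3, 6.8]
opening: 0.215
```

drive_tool(targets=[0, 0, -0.005, 0, 0, 0, 0, 0, 0, -0.02, 0, 0, 0, 0, 0, 0, -0.05, 0, 0, 0, 0, 0, 0, -0.08, 0, 0, 0, 0, 0, 0, -0.12, 0, 0, 0, 0, 0, 0, -0.16, 0, 0, 0, 0, 0, 0, -0.19, 0, 0, 0, 0, 0, 0, -0.21, 0, 0, 0, 0, 0, 0, -0.22, 0, 0, 0, 0, 0, 0, -0.22, 0, 0, 0, 0, 0, 0, -0.22, 0, 0, 0, 0])

```text
clock: 8.72
eef_pos: [565.7, 316.6, 337.8]
tcp_rot: [-3.141, -0.001, -0.123]
contact_force: [0.3, -0.5, -5.7]
opening: 0.212
```

Run:
```python
from h import *
import pickle
s=sense();print(s)
f=grab_frame("wrist"); g=grab_frame("scene"); pickle.dump((f,g),open("w3.pkl","wb"))
im=np.hstack([f["color"][:, 60:460],g["color"][60:,112:512][:324].copy() if 0 else cv2.resize(g["color"],(512,384))[:,112:512]])
cv2.imwrite("pics/w3.png",im)
```

```text
{'clock': 8.7167, 'qpos': array([5.07862867e-01, 3.60504176e-01, 1.54518713e+00, 1.70392333e-04,
       1.23489937e+00, 2.20179959e+00]), 'qvel': array([ 0.00061223,  0.02623592,  0.02411535,  0.00332869, -0.00542961,
       -0.02402182]), 'joint_efforts': array([-1.12802588e-02, -6.91940975e+01, -4.02349913e+01,  1.99973944e-02,
        6.91117533e-02, -1.56785311e-03]), 'eef_pos': array([565.70513053, 316.61312561, 337.77056312]), 'tcp_rot': array([-3.14087160e+00, -7.14091294e-04, -1.23196734e-01]), 'contact_force': array([ 0.27801235, -0.54931065, -5.69911036]), 'wrist_torque': array([ 5.16334673e-03, -8.39241308e-05,  2.03161965e-02]), 'opening': 0.2118779411605088}
```

View pics/w3.png

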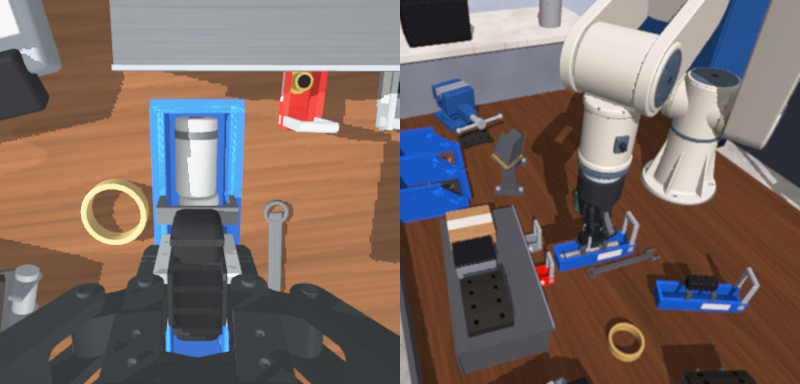

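Wrist and scene views: the tray is held straight in the jaws with the pins still in it, at a measured load of about 0.58 kg. Next I'll compute the pour poses.

```bash
cat >> h.py <<'E'
FY=1.115; APEX=np.array([577.,-149.5,120.7])
def vee(x,y,z):
    Rv=R.from_euler("z",FY-np.pi/2)*R.from_euler("x",.26)
    return APEX+Rv.apply([x,y-244,z])
def pour(y,z,t,yaw=None):
    Rt=R.from_euler("z",FY if yaw is None else yaw)*R.from_euler("y",-t)
    return vee(0,y,z)+Rt.apply([90,0,107.4]), Rt*R.from_euler("x",np.pi)
E
python3 - <<'E'
from h import *
import pickle
F=pickle.load(open("f0.pkl","rb")); s,t=F["scene"],F["top"]
a=onz(t,303.5,169.4,119); z=90
for i in range(8):
    b=onz(t,365,204.2,z); z=119-np.linalg.norm((a-b)[:2])*np.tan(.26)
print(a,b,"fold yaw",np.arctan2(*(a-b)[[1,0]]))
for nm,P in(("apex",vee(0,244,0)),("+x",vee(42,244,42)),("-x",vee(-42,244,42)),("lo+",vee(42,0,42)),("lo-",vee(-42,0,42))): print(nm,P.round(1),"top",proj(t,P).round(1),"scene",proj(s,P).round(1))
for a in((225,100,0),(225,70,.35),(225,30,.42)): p,r=pour(*a); print(p.round(1));go(p,r)
E
```

```text
[ 580.4112065  -149.67753631  119.        ] [ 490.53293229 -328.86650504   65.67161049] fold yaw 1.1058825236704
apex [ 577.  -149.5  120.7] top [303.5 170.4] scene [218.1 165.9]
+x [ 610.  -177.7  161.3] top [315.4 154.8] scene [204.  152.5]
-x [ 534.5 -140.7  161.3] top [302.5 182.4] scene [231.6 153.6]
lo+ [ 506.2 -389.4   98.6] top [389.5 196.6] scene [214.7 129.2]
lo- [ 430.7 -352.4   98.6] top [378.  223.7] scene [237.7 130.1]
[ 597.2 -108.3  319.9]
shift [0.0839, 0.4176, 0.0167] turn [-0.0001, 0.0016, -1.2382] | t 8.82 at [565.3 316.4 336.4] [ 3.141e+00  1.000e-03 -1.230e-01] open 0.213 F [-1.3  0.2 -6.2]
[ 582.  -139.3  315.2]
shift [0.0726, 0.4502, 0.0214] turn [0.2164, 0.3055, -1.2249] | t 8.82 at [565.3 316.4 336.4] [ 3.141e+00  1.000e-03 -1.230e-01] open 0.213 F [-1.3  0.2 -6.2]
[ 582.4 -138.4  279.6]
shift [0.0729, 0.4493, 0.0571] turn [0.2597, 0.3662, -1.219] | t 8.82 at [565.3 316.4 336.4] [ 3.141e+00  1.000e-03 -1.230e-01] open 0.213 F [-1.3  0.2 -6.2]
```

drive_tool(targets=[0.002, 0.008, 0, 0, 0, -0.03, 0, 0.005, 0.026, 0, 0, 0, -0.1, 0, 0.01, 0.052, 0, 0, 0, -0.2, 0, 0.016, 0.082, 0, 0, 0, -0.3, 0, 0.022, 0.112, 0, 0, 0, -0.4, 0, 0.028, 0.142, 0, 0, 0, -0.5, 0, 0.034, 0.172, 0, 0, 0, -0.6, 0, 0.04, 0.202, 0, 0, 0, -0.7, 0, 0.046, 0.232, 0, 0, 0, -0.8, 0, 0.053, 0.262, 0, 0, 0, -0.9, 0, 0.059, 0.292, 0, 0, 0, -1, 0, 0.065, 0.322, 0.005, 0, 0, -1.1, 0])

```text
clock: 9.82
eef_pos: [590.8, -12.1, 332.3]
tcp_rot: [-3.141, -0.001, 0.982]
contact_force: [0.7, -0.0, -5.6]
opening: 0.214
```

Run:
```python
from h import *
for a in((225,100,0),): p,r=pour(*a); go(p,r)
```

```text
shift [-0.0764, 0.0587, 0.0123] turn [-0.0004, -0.0014, -0.1332] | t 9.82 at [590.8 -12.1 332.3] [-3.141e+00 -1.000e-03  9.820e-01] open 0.214 F [ 0.7 -0.  -5.6]
```

drive_tool(targets=[-0.024, 0.018, 0, 0, 0, -0.06, 0, -0.046, 0.036, 0.005, 0, 0, -0.11, 0, -0.062, 0.048, 0.01, 0, 0, -0.133, 0, -0.072, 0.056, 0.012, 0, 0, -0.133, 0, -0.076, 0.059, 0.012, 0, 0, -0.133, 0, -0.076, 0.059, 0.012, 0, 0, -0.133, 0, -0.076, 0.059, 0.012, 0, 0, -0.133, 0])

```text
clock: 10.4
eef_pos: [597.4, -105.8, 320.9]
tcp_rot: [3.142, -0.002, 1.109]
contact_force: [0.6, 0.1, -5.4]
opening: 0.21
```

Run:
```python
from h import *
import pickle
f,g=grab_frame("top"),grab_frame("scene"); pickle.dump((f,g),open("p.pkl","wb"))
for a in((225,100,0),(225,80,.15),(225,65,.3),(225,45,.4),(225,30,.44)): p,r=pour(*a); go(p,r)
L=vee(0,225,100);print(L,proj(f,L),proj(g,L))
im=np.hstack([cv2.resize(f["color"][100:290,230:430],None,fx=2,fy=2),cv2.resize(g["color"][60:250,150:350],None,fx=2,fy=2)])
cv2.imwrite("pics/p.png",im)
```

```text
shift [-0.0028, 0.0009, 0.0016] turn [0.0009, -0.0025, -0.0045] | t 10.5 at [ 597.6 -105.3  321.4] [ 3.141e+00 -3.000e-03  1.110e+00] open 0.21 F [ 0.   0.  -6.3]
shift [-0.0148, 0.001, 0.0086] turn [0.0013, 0.1475, -0.0044] | t 10.5 at [ 597.6 -105.3  321.4] [ 3.141e+00 -3.000e-03  1.110e+00] open 0.21 F [ 0.   0.  -6.3]
shift [-0.0296, 0.0011, 0.0135] turn [0.0016, 0.2975, -0.0044] | t 10.5 at [ 597.6 -105.3  321.4] [ 3.141e+00 -3.000e-03  1.110e+00] open 0.21 F [ 0.   0.  -6.3]
shift [-0.0377, 0.0011, 0.028] turn [0.0018, 0.3975, -0.0043] | t 10.5 at [ 597.6 -105.3  321.4] [ 3.141e+00 -3.000e-03  1.110e+00] open 0.21 F [ 0.   0.  -6.3]
shift [-0.0392, 0.0011, 0.041] turn [0.0019, 0.4375, -0.0042] | t 10.5 at [ 597.6 -105.3  321.4] [ 3.141e+00 -3.000e-03  1.110e+00] open 0.21 F [ 0.   0.  -6.3]
[ 557.60161389 -189.07044783  212.45446733] [323.5615569  169.10544351] [218.26718432 132.58836966]
```

View pics/p.png

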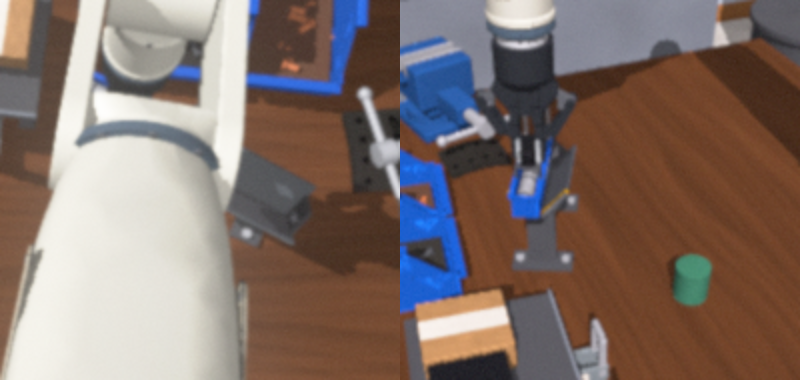

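Top is mostly blocked by the arm. The scene view shows the tray aligned over the yellow high end, so I'll begin tipping and lowering.

drive_tool(targets=[-0.008, 0.001, 0.005, 0.001, 0.06, -0.004, 0, -0.015, 0.001, 0.0086, 0.001, 0.14, -0.004, 0, -0.022, 0.001, 0.011, 0.001, 0.22, -0.004, 0, -0.0296, 0.001, 0.0135, 0.001, 0.297, -0.004, 0, -0.034, 0.001, 0.02, 0.002, 0.35, -0.004, 0, -0.0377, 0.001, 0.028, 0.002, 0.397, -0.004, 0, -0.039, 0.001, 0.036, 0.002, 0.42, -0.004, 0, -0.0392, 0.001, 0.041, 0.002, 0.437, -0.004, 0, -0.0392, 0.001, 0.041, 0.002, 0.437, -0.004, 0, -0.0392, 0.001, 0.041, 0.002, 0.437, -0.004, 0])

```text
clock: 11.33
eef_pos: [581.4, -141.6, 280.7]
tcp_rot: [3.141, -0.439, 1.115]
contact_force: [-0.4, 0.6, -1.8]
opening: 0.214
```

Run:
```python
from h import *
import pickle
f=grab_frame("scene")
print(sense()["qpos"].round(2),sense()["wrist_torque"].round(2))
for a in((225,29,.44),(225,28,.54),(225,28,.66),(225,28,.78)): p,r=pour(*a); go(p,r)
cv2.imwrite("pics/p2.png",cv2.resize(f["color"][60:230,150:350],None,fx=3,fy=3,interpolation=cv2.INTER_CUBIC))
```

```text
[-0.43  0.34  1.77  0.5   1.08 -0.23] [-0.37  0.18 -0.03]
shift [-0.0001, -0.0007, 0.0019] turn [0.0012, 0.0014, 0.0004] | t 11.38 at [ 581.7 -141.6  281.1] [ 3.14  -0.439  1.115] open 0.214 F [ 0.6 -0.  -2. ]
shift [-0.0115, -0.0007, -0.0055] turn [0.0012, 0.1014, 0.0004] | t 11.38 at [ 581.7 -141.6  281.1] [ 3.14  -0.439  1.115] open 0.214 F [ 0.6 -0.  -2. ]
shift [-0.0259, -0.0007, -0.0141] turn [0.0011, 0.2214, 0.0005] | t 11.38 at [ 581.7 -141.6  281.1] [ 3.14  -0.439  1.115] open 0.214 F [ 0.6 -0.  -2. ]
shift [-0.0413, -0.0007, -0.0209] turn [0.0011, 0.3414, 0.0006] | t 11.38 at [ 581.7 -141.6  281.1] [ 3.14  -0.439  1.115] open 0.214 F [ 0.6 -0.  -2. ]
```

View pics/p2.png

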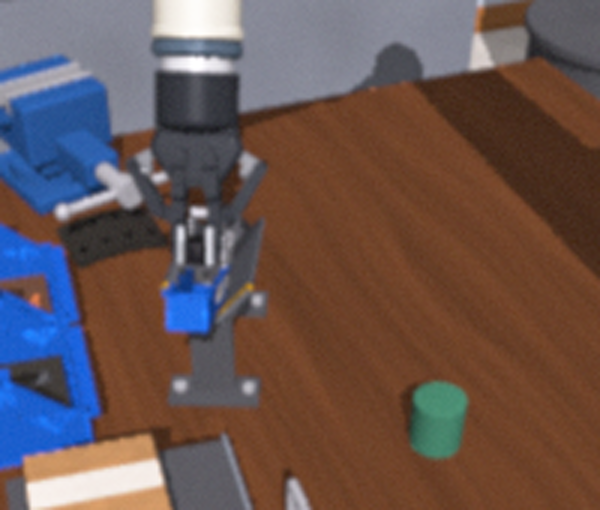

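The load dropped to 2 N with a +0.4 Nm moment about the tray's y axis, so the tray's belly is resting lightly on the trough end. I'll lift about 10 mm before tipping further.

drive_tool(targets=[0.002, 0, -0.006, 0, 0, 0, 0, 0.004, 0, -0.01, 0, 0, 0, 0, 0.004, 0, -0.01, 0, 0, 0, 0, 0.004, 0, -0.01, 0, 0, 0, 0])

```text
clock: 11.72
eef_pos: [581.3, -142.6, 292.2]
tcp_rot: [3.139, -0.439, 1.116]
contact_force: [-0.0, 0.3, -2.6]
opening: 0.213
```

Run:
```python
from h import *
f=grab_frame("scene")
print(sense()["wrist_torque"].round(2))
for a in((225,40,.44),(225,38,.52),(225,36,.6),(225,34,.68),(225,33,.78)): p,r=pour(*a); go(p,r)
# expected back-wall top corners of tray
p,r=pour(225,39,.44); Rt=r*R.from_euler("x",-np.pi); s=sense(); o=s["eef_pos"]+R.from_euler("xyz",s["tcp_rot"]).apply([0,0,120.4])
Rt=R.from_euler("xyz",s["tcp_rot"])*R.from_euler("x",-np.pi)
for q in([68,18,34],[68,-18,34],[68,18,0],[68,-18,0]): print(q,proj(f,o+Rt.apply(q)).round(1))
hsv=cv2.cvtColor(f["color"],cv2.COLOR_BGR2HSV); m=cv2.inRange(hsv,(105,150,60),(125,255,255)); m[:,:195]=0;m[:135]=0;m[175:]=0;m[:,240:]=0
c=max(cv2.findContours(m,0,1)[0],key=cv2.contourArea); print(cv2.boundingRect(c),cv2.approxPolyDP(c,2,True)[:,0].tolist())
```

```text
[-0.3   0.18  0.03]
shift [-0.0016, -0.0006, 0.0011] turn [0.0014, 0.0011, 0.0] | t 11.77 at [ 581.  -142.6  291.7] [ 3.14  -0.439  1.115] open 0.215 F [-0.5  1.1 -3.3]
shift [-0.0108, -0.0006, -0.0037] turn [0.0014, 0.0811, 0.0001] | t 11.77 at [ 581.  -142.6  291.7] [ 3.14  -0.439  1.115] open 0.215 F [-0.5  1.1 -3.3]
shift [-0.0206, -0.0006, -0.0079] turn [0.0014, 0.1611, 0.0001] | t 11.77 at [ 581.  -142.6  291.7] [ 3.14  -0.439  1.115] open 0.215 F [-0.5  1.1 -3.3]
shift [-0.0308, -0.0005, -0.0113] turn [0.0014, 0.2411, 0.0002] | t 11.77 at [ 581.  -142.6  291.7] [ 3.14  -0.439  1.115] open 0.215 F [-0.5  1.1 -3.3]
shift [-0.0438, -0.0005, -0.0158] turn [0.0014, 0.3411, 0.0002] | t 11.77 at [ 581.  -142.6  291.7] [ 3.14  -0.439  1.115] open 0.215 F [-0.5  1.1 -3.3]
[68, 18, 34] [217.7 153.8]
[68, -18, 34] [204.1 153.3]
[68, 18, 0] [217.6 166.5]
[68, -18, 0] [204.1 165.9]
(205, 147, 20, 21) [[224, 147], [220, 152], [214, 151], [213, 147], [206, 151], [205, 165], [217, 166], [222, 159], [220, 152]]
```

Run:
```python
from h import *
import pickle
w0,_=pickle.load(open("w3.pkl","rb")); w=grab_frame("wrist"); pickle.dump(w,open("w4.pkl","wb"))
a,b=[x["color"][100:350,200:320] for x in (w0,w)]
for im in(a,b):
    h=cv2.cvtColor(im,cv2.COLOR_BGR2HSV); print([(int((h[i:i+25,:,1]<60).sum()),int(((h[i:i+25,:,1]<60)&(h[i:i+25,:,2]>140)).sum())) for i in range(0,250,25)])
g=grab_frame("scene"); print(sense()["contact_force"],sense()["wrist_torque"])
im=np.hstack([a,b]);im=cv2.resize(im,None,fx=1.6,fy=1.6);c=cv2.resize(g["color"][115:190,190:265],(400,400),interpolation=cv2.INTER_CUBIC);cv2.imwrite("pics/w4.png",np.hstack([im,c]))
```

```text
[(337, 304), (1050, 824), (1024, 1009), (1043, 994), (1884, 635), (1731, 302), (2808, 656), (2997, 90), (3000, 8), (2070, 4)]
[(189, 13), (16, 1), (18, 7), (65, 52), (1620, 783), (1752, 386), (2816, 762), (2998, 117), (3000, 15), (2081, 5)]
[-0.19747645 -0.44783699 -2.2699793 ] [-0.27333658  0.14619989 -0.05816069]
```

View pics/w4.png

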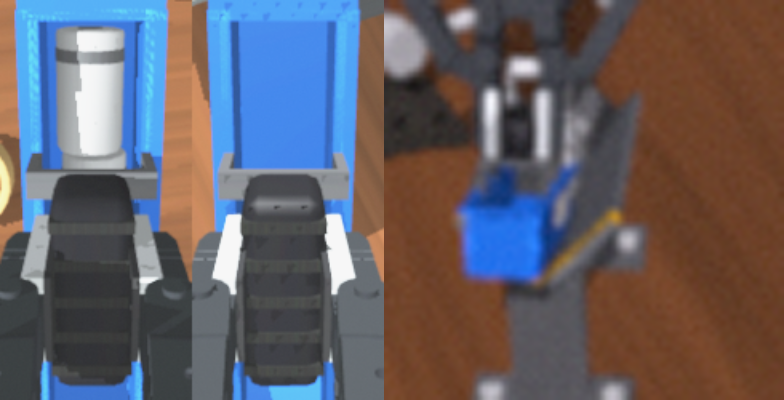

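The rear of the tray is empty and the load is 2.3 N, which matches the empty tray, so the pins already seem to have slid out. I'll still tip fully to 45° to make sure.

drive_tool(targets=[-0.011, -0.001, -0.004, 0.001, 0.08, 0, 0, -0.0206, -0.001, -0.008, 0.001, 0.16, 0, 0, -0.031, -0.001, -0.011, 0.001, 0.24, 0, 0, -0.044, -0.001, -0.016, 0.001, 0.34, 0, 0, -0.044, -0.001, -0.016, 0.001, 0.34, 0, 0, -0.044, -0.001, -0.016, 0.001, 0.34, 0, 0, -0.044, -0.001, -0.016, 0.001, 0.34, 0, 0, -0.044, -0.001, -0.016, 0.001, 0.34, 0, 0, -0.044, -0.001, -0.016, 0.001, 0.34, 0, 0, -0.044, -0.001, -0.016, 0.001, 0.34, 0, 0, -0.044, -0.001, -0.016, 0.001, 0.34, 0, 0, -0.044, -0.001, -0.016, 0.001, 0.34, 0])

```text
invalid input at $.targets: expected a multiple of 7 numbers
```

Run:
```python
from h import *
print(sense()["wrist_torque"])
for a in((235,60,.7),(260,120,.35),(270,160,0)): p,r=pour(*a); print(p.round()); go(p,r)
```

```text
[-0.27333658  0.14619989 -0.05816069]
[ 566. -171.  316.]
shift [-0.0185, -0.0003, -0.0367] turn [0.0007, 0.261, -0.0006] | t 11.87 at [ 580.8 -142.6  291.1] [ 3.141 -0.439  1.114] open 0.211 F [-0.2 -0.4 -2.3]
[ 591. -120.  373.]
shift [0.0567, -0.0004, -0.0633] turn [0.0005, -0.089, -0.0007] | t 11.87 at [ 580.8 -142.6  291.1] [ 3.141 -0.439  1.114] open 0.211 F [-0.2 -0.4 -2.3]
[610. -83. 389.]
shift [0.1016, -0.0004, -0.0609] turn [0.0004, -0.439, -0.0008] | t 11.87 at [ 580.8 -142.6  291.1] [ 3.141 -0.439  1.114] open 0.211 F [-0.2 -0.4 -2.3]
```

drive_tool(targets=[-0.011, -0.001, -0.004, 0.001, 0.08, 0, 0, -0.0206, -0.001, -0.008, 0.001, 0.16, 0, 0, -0.031, -0.001, -0.011, 0.001, 0.24, 0, 0, -0.044, -0.001, -0.016, 0.001, 0.34, 0, 0, -0.044, -0.001, -0.016, 0.001, 0.34, 0, 0, -0.044, -0.001, -0.016, 0.001, 0.34, 0, 0, -0.044, -0.001, -0.016, 0.001, 0.34, 0, 0, -0.044, -0.001, -0.016, 0.001, 0.34, 0, 0, -0.044, -0.001, -0.016, 0.001, 0.34, 0, 0, -0.044, -0.001, -0.016, 0.001, 0.34, 0, 0])

```text
clock: 12.7
eef_pos: [559.8, -183.2, 287.3]
tcp_rot: [3.141, -0.778, 1.116]
contact_force: [0.4, 0.7, -2.5]
opening: 0.21
```

Run:
```python
from h import *
print(sense()["wrist_torque"])
for a in((235,60,.7),(260,120,.35),(270,160,0)): p,r=pour(*a); print(p.round()); go(p,r)
```

```text
[-0.53479337  0.2714852  -0.01214614]
[ 566. -171.  316.]
shift [0.03, 0.0007, -0.0114] turn [-0.0006, -0.0782, 0.001] | t 12.7 at [ 559.8 -183.2  287.3] [ 3.141 -0.778  1.116] open 0.21 F [ 0.4  0.7 -2.5]
[ 591. -120.  373.]
shift [0.1098, 0.0007, -0.0114] turn [-0.0004, -0.4282, 0.0011] | t 12.7 at [ 559.8 -183.2  287.3] [ 3.141 -0.778  1.116] open 0.21 F [ 0.4  0.7 -2.5]
[610. -83. 389.]
shift [0.1513, 0.0008, 0.0058] turn [-0.0002, -0.7782, 0.0012] | t 12.7 at [ 559.8 -183.2  287.3] [ 3.141 -0.778  1.116] open 0.21 F [ 0.4  0.7 -2.5]
```

drive_tool(targets=[0.015, 0, -0.006, 0, -0.04, 0, 0, 0.03, 0, -0.0114, 0, -0.08, 0, 0, 0.055, 0, -0.0114, 0, -0.19, 0, 0, 0.08, 0, -0.0114, 0, -0.3, 0, 0, 0.11, 0, -0.0114, 0, -0.428, 0.001, 0, 0.125, 0, -0.006, 0, -0.54, 0.001, 0, 0.14, 0, 0, 0, -0.66, 0.001, 0, 0.151, 0.001, 0.006, 0, -0.778, 0.001, 0, 0.151, 0.001, 0.006, 0, -0.778, 0.001, 0])

```text
clock: 13.45
eef_pos: [611.5, -79.8, 390.7]
tcp_rot: [3.139, 0.003, 1.119]
contact_force: [0.1, 0.8, -2.4]
opening: 0.211
```

Run:
```python
from h import *
Rt=down(-.122)
go([580,100,370],down(.5)); go([565,317,200],Rt)
```

```text
shift [0.148, -0.1068, 0.02] turn [0.0037, 0.0021, 0.6191] | t 13.45 at [611.5 -79.8 390.7] [3.139e+00 3.000e-03 1.119e+00] open 0.211 F [ 0.1  0.8 -2.4]
shift [0.3372, -0.2156, 0.1891] turn [0.0044, 0.0009, 1.2411] | t 13.45 at [611.5 -79.8 390.7] [3.139e+00 3.000e-03 1.119e+00] open 0.211 F [ 0.1  0.8 -2.4]
```

drive_tool(targets=[0.03, -0.02, 0, 0, 0, 0.1, 0, 0.06, -0.038, 0.01, 0, 0, 0.22, 0, 0.09, -0.057, 0.02, 0.001, 0, 0.34, 0, 0.12, -0.077, 0.03, 0.001, 0, 0.45, 0, 0.15, -0.096, 0.04, 0.002, 0, 0.56, 0, 0.18, -0.115, 0.05, 0.002, 0, 0.67, 0, 0.21, -0.134, 0.06, 0.003, 0, 0.78, 0, 0.24, -0.154, 0.08, 0.003, 0, 0.89, 0, 0.27, -0.173, 0.1, 0.004, 0, 1, 0, 0.3, -0.192, 0.11, 0.004, 0, 1.12, 0, 0.325, -0.208, 0.11, 0.004, 0.001, 1.241, 0, 0.337, -0.2156, 0.11, 0.004, 0.001, 1.241, 0])

```text
clock: 14.45
eef_pos: [563.3, 316.3, 278.0]
tcp_rot: [-3.135, 0.005, -0.133]
contact_force: [0.4, -0.1, -0.4]
opening: 0.211
```

Run:
```python
from h import *
import pickle
f,g=grab_frame("top"),grab_frame("scene"); pickle.dump((f,g),open("a.pkl","wb"))
F=pickle.load(open("f0.pkl","rb"))
for nm,n,f0 in(("top",f,F["top"]),("scene",g,F["scene"])):
    d=cv2.absdiff(n["color"],f0["color"]).max(2); x,y,X,Y=(290,140,400,240) if nm=="top" else (190,110,260,200)
    m=(d>35).astype(np.uint8); print(nm,[(s.tolist()) for s in cv2.connectedComponentsWithStats(m[y:Y,x:X])[2][1:] if s[4]>5],x,y)
    for k in(20,60,100,40,80,120): print(k,proj(n,vee(0,k,15)).round(1),end=" ")
s=cv2.resize(f["color"][145:235,290:400],(550,450),interpolation=cv2.INTER_CUBIC); q=cv2.resize(g["color"][115:185,195:245],(250,350),interpolation=cv2.INTER_CUBIC)
c=np.zeros((450,800,3),np.uint8);c[:,:550]=s;c[:350,550:]=q;cv2.imwrite("pics/a.png",c)
go([565.7,317,200],down(-.122))
```

```text
top [[48, 46, 6, 6, 20], [54, 49, 12, 9, 63], [65, 55, 13, 9, 68], [78, 62, 10, 7, 49], [0, 81, 81, 19, 764]] 290 140
20 [372.9 207.2] 60 [361.2 200.7] 100 [349.3 194.1] 40 [367.  203.9] 80 [355.2 197.4] 120 [343.3 190.8] scene [[55, 24, 15, 59, 360], [29, 30, 8, 14, 61]] 190 110
20 [225.6 138.5] 60 [224.4 142. ] 100 [223.2 145.8] 40 [225.  140.2] 80 [223.8 143.9] 120 [222.5 147.8] shift [0.0017, -0.0013, 0.079] turn [-0.0067, 0.0031, -0.0002] | t 14.55 at [564.1 315.3 279. ] [-3.135e+00  3.000e-03 -1.220e-01] open 0.211 F [ 0.  -1.  -2.4]
```

View pics/a.png

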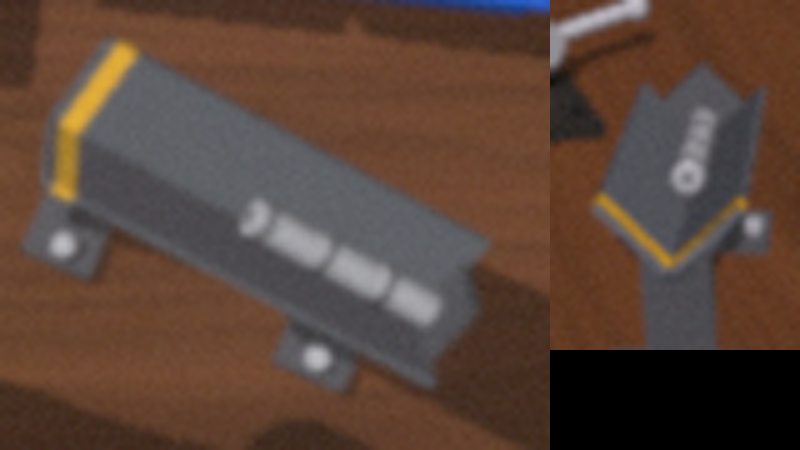

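The top and scene views show three pins in one closed row in the fold, running from about (445,305) to (255,215) in the crop and tight against the stop. Next I'll set the tray down where it was drawn out.

drive_tool(targets=[0.002, -0.0015, 0.03, -0.006, 0.002, 0, 0, 0.002, -0.0015, 0.065, -0.006, 0.002, 0, 0, 0.002, -0.0015, 0.1, -0.006, 0.002, 0, 0, 0.002, -0.0015, 0.13, -0.006, 0.002, 0, 0, 0.002, -0.0015, 0.145, -0.006, 0.002, 0, 0, 0.002, -0.0015, 0.15, -0.006, 0.002, 0, 0, 0.002, -0.0015, 0.153, -0.006, 0.002, 0, 0, 0.002, -0.0015, 0.153, -0.006, 0.002, 0, 0])

```text
clock: 15.22
eef_pos: [567.3, 314.8, 126.9]
tcp_rot: [3.141, -0.0, -0.127]
contact_force: [-0.6, 0.4, -1.6]
opening: 0.211
```

Run:
```python
from h import *
go([566.2,317,120],down(-.122))
```

```text
shift [-0.0014, -0.0021, 0.0069] turn [0.0004, -0.0004, -0.005] | t 15.22 at [567.3 314.8 126.9] [ 3.141 -0.    -0.127] open 0.211 F [-0.6  0.4 -1.6]
```

drive_tool(targets=[-0.001, -0.002, 0.003, 0, 0, -0.005, 0, -0.001, -0.002, 0.005, 0, 0, -0.005, 0, -0.001, -0.002, 0.006, 0, 0, -0.005, 0, -0.001, -0.002, 0.007, 0, 0, -0.005, 0, -0.001, -0.002, 0.007, 0, 0, -0.005, 0])

```text
clock: 15.63
eef_pos: [566.4, 318.0, 120.4]
tcp_rot: [3.142, -0.001, -0.122]
contact_force: [-1.1, 0.2, 4.3]
opening: 0.214
```

Run:
```python
from h import *
go([566.2,317,120],down(-.122))
```

```text
shift [-0.0001, 0.001, 0.0004] turn [0.0001, -0.0013, 0.0001] | t 15.63 at [566.4 318.  120.4] [ 3.142e+00 -1.000e-03 -1.220e-01] open 0.214 F [-1.1  0.2  4.3]
```

drive_tool(targets=[0, 0, 0, 0, 0, 0, 0.3, 0, 0, 0, 0, 0, 0, 0.6, 0, 0, 0, 0, 0, 0, 0.6, 0, 0, 0, 0, 0, 0, 0.6, 0, 0, -0.01, 0, 0, 0, 0.6, 0, 0, -0.04, 0, 0, 0, 0.6, 0, 0, -0.08, 0, 0, 0, 0.6, 0, 0, -0.12, 0, 0, 0, 0.6, 0, 0, -0.145, 0, 0, 0, 0.6, 0, 0, -0.145, 0, 0, 0, 0.6])

```text
clock: 16.47
eef_pos: [568.4, 319.1, 271.8]
tcp_rot: [-3.137, -0.008, -0.122]
contact_force: [0.7, 1.0, 0.8]
opening: 0.599
```

Run:
```python
from h import *
go([486.5,326,265],down(1.45))
```

```text
shift [-0.0821, 0.0031, 0.0061] turn [0.0025, -0.0105, -1.5722] | t 16.47 at [568.4 319.1 271.8] [-3.137 -0.008 -0.122] open 0.599 F [0.7 1.  0.8]
```

drive_tool(targets=[-0.02, 0.001, 0.006, 0, -0.002, -0.12, 0.5, -0.04, 0.002, 0.006, 0, -0.005, -0.24, 0.4, -0.06, 0.003, 0.006, 0.002, -0.008, -0.36, 0.4, -0.082, 0.003, 0.006, 0.002, -0.01, -1.572, 0.4, -0.082, 0.003, 0.006, 0.002, -0.01, -1.572, 0.4, -0.082, 0.003, 0.006, 0.002, -0.01, -1.572, 0.4, -0.082, 0.003, 0.006, 0.002, -0.01, -1.572, 0.4, -0.082, 0.003, 0.006, 0.002, -0.01, -1.572, 0.4, -0.082, 0.003, 0.006, 0.002, -0.01, -1.572, 0.4, -0.082, 0.003, 0.006, 0.002, -0.01, -1.572, 0.4, -0.082, 0.003, 0.006, 0.002, -0.01, -1.572, 0.4, -0.082, 0.003, 0.006, 0.002, -0.01, -1.572, 0.4])

```text
clock: 17.47
eef_pos: [484.0, 324.6, 258.4]
tcp_rot: [-3.134, 0.007, 1.369]
contact_force: [0.4, -0.1, -0.7]
opening: 0.401
```

drive_tool(targets=[0, 0, 0, 0, 0, -0.07, 0.4, 0, 0, 0, 0, 0, -0.07, 0.4, 0, 0, 0, 0, 0, -0.07, 0.4])

```text
clock: 17.72
eef_pos: [484.1, 324.7, 258.4]
tcp_rot: [-3.134, 0.006, 1.43]
contact_force: [-0.4, 0.2, -0.8]
opening: 0.405
```

Run:
```python
from h import *
import pickle
f=grab_frame("wrist"); pickle.dump(f,open("w5.pkl","wb"))
go([486.5,325.5,141],down(1.45))
h=cv2.cvtColor(f["color"],cv2.COLOR_BGR2HSV)
m=cv2.inRange(h,(105,150,60),(125,255,255)); m[:,:200]=0
c=max(cv2.findContours(m,0,1)[0],key=cv2.contourArea);print(cv2.boundingRect(c),cv2.minAreaRect(c))
w=((h[...,1]<40)&(h[...,2]>190)).astype(np.uint8)[120:230,230:290]
print([s.tolist() for s in cv2.connectedComponentsWithStats(w)[2][1:] if s[4]>30])
print(proj(f,[486.5,325.5,87]))
```

```text
shift [0.0019, 0.0032, 0.1173] turn [-0.0079, 0.0059, -0.02] | t 17.77 at [484.1 324.7 258.3] [-3.134  0.006  1.43 ] open 0.4 F [-0.2  0.7 -0.1]
(266, 149, 58, 41) ((294.5, 169.0), (57.0, 40.0), 0.0)
[[22, 26, 14, 64, 800]]
[261.96027149 186.44870921]
```

drive_tool(targets=[0.001, 0.002, 0.03, -0.008, 0.006, -0.02, 0.4, 0.001, 0.002, 0.065, -0.008, 0.006, -0.02, 0.4, 0.001, 0.002, 0.095, -0.008, 0.006, -0.02, 0.4, 0.001, 0.002, 0.112, -0.008, 0.006, -0.02, 0.4, 0.001, 0.002, 0.117, -0.008, 0.006, -0.02, 0.4, 0.001, 0.002, 0.117, -0.008, 0.006, -0.02, 0.2, 0.001, 0.002, 0.117, -0.008, 0.006, -0.02, 0, 0.001, 0.002, 0.117, -0.008, 0.006, -0.02, 0, 0.001, 0.002, 0.117, -0.008, 0.006, -0.02, 0, 0.001, 0.002, 0.117, -0.008, 0.006, -0.02, 0, 0.001, 0.002, 0.117, -0.008, 0.006, -0.02, 0], force=40)

```text
clock: 18.68
eef_pos: [485.7, 325.1, 142.2]
tcp_rot: [3.14, -0.001, 1.453]
contact_force: [-0.2, -0.0, 3.1]
opening: 0.098
```

Run:
```python
from h import *
s=sense(); u=np.array([np.cos(.122),-np.sin(.122),0])
d=(601-s["eef_pos"][0])/u[0]; print(d); go(s["eef_pos"]+d*u,down(1.447))
```

```text
116.20762146883501
shift [-0.0004, 0.1162, 0.0001] turn [0.0012, -0.0011, 0.0056] | t 18.68 at [485.7 325.1 142.2] [ 3.140e+00 -1.000e-03  1.453e+00] open 0.098 F [-0.2 -0.   3.1]
```

drive_tool(targets=[0, 0.004, 0, 0, 0, 0.002, 0, 0, 0.014, 0, 0, 0, 0.005, 0, 0, 0.026, 0, 0, 0, 0.005, 0, 0, 0.039, 0, 0, 0, 0.005, 0, 0, 0.052, 0, 0, 0, 0.005, 0, 0, 0.065, 0, 0, 0, 0.005, 0, 0, 0.078, 0, 0, 0, 0.005, 0, 0, 0.091, 0, 0, 0, 0.005, 0, 0, 0.102, 0, 0, 0, 0.005, 0, 0, 0.111, 0, 0, 0, 0.005, 0, 0, 0.116, 0, 0, 0, 0.005, 0, 0, 0.116, 0, 0, 0, 0.005, 0])

```text
clock: 19.68
eef_pos: [602.4, 311.2, 142.0]
tcp_rot: [3.139, -0.001, 1.447]
contact_force: [0.1, -0.9, 4.8]
opening: 0.101
```

Run:
```python
from h import *
go([601,311,142],down(1.447))
```

```text
shift [-0.0004, -0.0013, 0.0] turn [0.0021, -0.0013, 0.0001] | t 19.68 at [602.4 311.2 142. ] [ 3.139e+00 -1.000e-03  1.447e+00] open 0.101 F [ 0.1 -0.9  4.8]
```

Release, rise, and back away.

drive_tool(targets=[0, -0.001, 0, 0, 0, 0, 0, 0, -0.001, 0, 0, 0, 0, 0.2, 0, -0.001, 0, 0, 0, 0, 0.4, 0, -0.001, 0, 0, 0, 0, 0.4, 0, -0.001, 0, 0, 0, 0, 0.4, 0, -0.001, -0.02, 0, 0, 0, 0.4, 0, -0.001, -0.06, 0, 0, 0, 0.4, 0, -0.001, -0.1, 0, 0, 0, 0.4, 0, -0.001, -0.14, 0, 0, 0, 0.4, 0, -0.03, -0.16, 0, 0, 0, 0.4, 0, -0.07, -0.16, 0, 0, 0, 0.4, 0, -0.11, -0.16, 0, 0, 0, 0.4])

```text
clock: 20.68
eef_pos: [490.9, 324.9, 302.9]
tcp_rot: [3.139, -0.002, 1.447]
contact_force: [-0.5, 1.1, -0.4]
opening: 0.401
```

drive_tool(targets=[0, -0.04, 0, 0, 0, 0, 0.4, 0, -0.08, 0, 0, 0, 0, 0.4, 0, -0.12, 0, 0, 0, 0, 0.4, 0, -0.16, 0, 0, 0, 0, 0.4, 0, -0.16, 0, 0, 0, 0, 0.4])

```text
clock: 21.1
eef_pos: [326.6, 343.7, 300.7]
tcp_rot: [-3.138, 0.002, 1.45]
contact_force: [-0.4, -0.6, -0.8]
opening: 0.399
```

Run:
```python
from h import *
import pickle
f,g=grab_frame("top"),grab_frame("scene")
F=pickle.load(open("f0.pkl","rb"))
ims=[]
for n,f0 in((f,F["top"]),(g,F["scene"])):
    d=cv2.absdiff(n["color"],f0["color"]).max(2)
    ims.append(n["color"])
x=[cv2.resize(f["color"][125:235,110:400],(798,303),interpolation=cv2.INTER_CUBIC)]
y=np.hstack([cv2.resize(F["top"]["color"][135:185,115:235],(399,166)),cv2.resize(g["color"][200:335,220:300],None,fx=2,fy=2)[:166] if 0 else cv2.resize(f["color"][135:185,115:235],(399,166))])
z=np.hstack([cv2.resize(F["scene"]["color"][280:335,225:300],(200,130)),cv2.resize(g["color"][280:335,225:300],(200,130)),cv2.resize(g["color"][115:185,195:295],(200,130)),cv2.resize(g["color"],(198,130))])
cv2.imwrite("pics/z.png",np.vstack([x[0],y,z]))
print(sense()["eef_pos"],sense()["contact_force"],sense()["clock"])
```

```text
[331.2699521  344.55922939 301.52205179] [-0.26643592 -0.39365054 -0.23722668] 21.2
```

View pics/z.png

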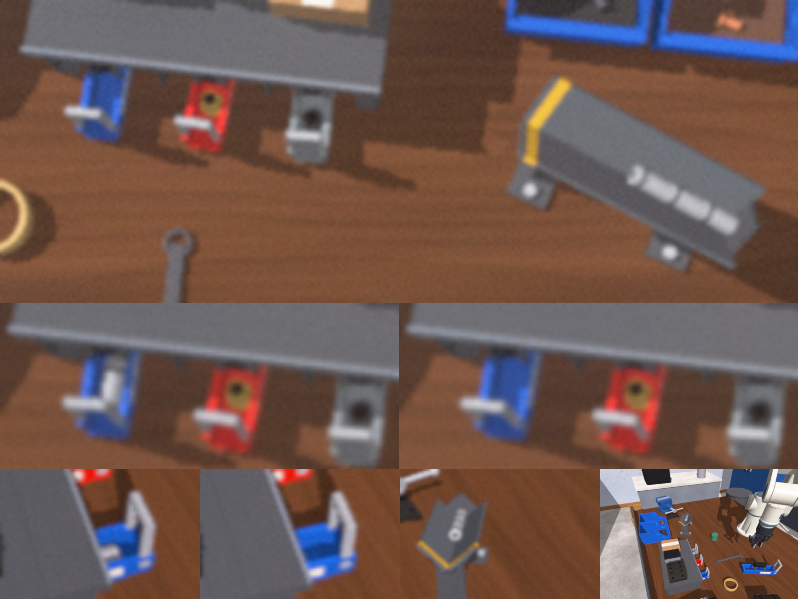

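The blue tray is back at its starting pixels, empty, and the pins are in one closed row at the stop. Nothing else has moved, so I'll hand in.

```bash
python3 -c "
from h import *
print(sign_off())"
```

```text
the job is handed in; nothing more can be done
None
```

The three pins are lined up in one closed row against the stop in the trough. The empty blue tray is back in its bay under the shelf. I handed in at about 21 s with the gripper clear of everything.

- **How it went:** I drew the tray out about 117 mm by the hoop and let go. Then I lifted it by the black grip, tipped it over the high end of the trough and set it down again. I pushed it back in by the hoop.
- **Last checks:** The final top and scene pictures show the closed row and the empty tray in its starting position. The hoop ended within about 2 mm of where it began. The red and grey trays, wrench and tape look unmoved; I did not check the lining or the grease tin closely.
- **What differed from plan:**
  - **Early pour:** The pins slid out at about 25° of tip, not the expected 30° or more. I still tipped on to 45° to be sure the tray was empty.
  - **False contact reading:** The load fell to about 2 N when the pins left, and I first read that as the tray touching the trough. I lifted it 10 mm because of that. The later readings matched an empty tray.

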